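Unstack the resin casts and clamp one for sectioning

ROBOT

A 7-joint arm with a two-finger parallel gripper is mounted at the origin on a cart in front of the work surface, level with it; the furniture and walls round the work are solid. World frame = base frame: x ahead of the robot, y to its left, z up, the work surface at z = 0. Lengths are in m, angles in rad, forces in N, time in s.
With the tool pointing down it reaches from about 0.425 to 0.875 m from the base axis. Payload 4.7 kg.
Tool frame: the origin (TCP) lies at the very end of the fingers, on their centre line; the grasp point (between the pads) lies 19 mm behind it; z points along the fingers, y is the line along which they close (so a half turn about z gives the same grasp; the last joint's range is limited). The gripper opens to 87 mm and grips with 3 to 60 N. Pads are 19 mm wide; open, the fingers measure 117 mm over their backs; the gripper's body (75 mm by 190 mm) begins 51 mm behind the grasp point.
Start: joints at [1.207, 0.321, -0.07, 1.45, 0.023, 1.371, -0.057], TCP at [0.24, -0.604, 0.223] pointing down, gripper open.
Joint ranges: [-2.86, 2.86], [-0.3, 2.09], [-1.38, 1.24], [0.06, 2.45], [-1.56, 4.7], [0.09, 2.05], [-2.69, 2.69]. Speed limits (rad/s): [2.57, 2.57, 3.14, 3.14, 3.14, 3.14, 3.14].

INTERFACE

Orientations are given as a rotation vector (axis times angle).
In Python, from bench import ctrl, get_image, job gives the robot as it stands.
- The arm moves only by the shell command python3 -m crank 'ROWS' [FORCE]. ROWS is JSON, a list that holds one entry, the list of rows, each a list of 5 numbers: the shift along the tool's x, y, z in mm, then the turn about the tool's z in rad, then the closure, from -1 (fully open) to 1 (shut), so that 0 is half open. A call has 1 to 10 rows; each row shifts and turns the commanded pose from where the row before left it, along the tool's axes as they then stand; what a row does not reach is not made up. A row lasts 1/12 s, in which the tool goes at most 41.7 mm and 7.16 degrees, less where a joint would pass 70% of its speed; a pose out of reach is approached as far as the arm can. A call with a gripper value outside its range is refused whole. The fingers move at their own pace and stop on an object; FORCE is the grip in N (left out, the last holds). Time passes only in rows, so rows that do not move let the fingers close. It gives the time, the measured TCP pose, the force, the opening and the grip force at its end, in the units of the state.
- ctrl.get_state(): the state, without advancing time (a new reading comes with each control period).
- get_image(name): name is "scene" or "top"; returns a dict with "pixels" (480x640x3 uint8, red, green, blue), "fx", "fy", "cx", "cy" (pixels), "k1" (the pictures are not rectified: a ray, as slopes to the right and down, at radius r is drawn at 1 + k1 r^2 times it, then the intrinsics apply), "T" (4x4, takes a point from camera to world coordinates). Camera axes: x right, y down, z forward; pixel columns grow to the right and rows downward; lengths in m; the calibration is good to about 2 mm. A picture is of the moment at which its call begins. There is no depth.
- job.close_job(): hands the job in; it is judged then, once.
The state is a dict: "time": time; "joint_positions": joint angles; "qd": joint speeds; "joint_torque": joint torques, N m; "position": TCP position; "tool_rot": TCP orientation; "ft_force": force on the tool from outside, world axes, zero at the start; "torque": the same for the moment, N m; "grip_width": opening from 0.0 (shut) to 1.0 (fully open); "grip_force": force on a finger pad.
Only numpy, scipy, OpenCV 4.12 (cv2) and the standard library are available. Lean on these libraries where they do the work, as an engineer would, in place of code of your own. Each camera call takes 0.05 s, during which the arm holds its last target. There are 200 camera calls.

TASK

Take the stack of resin casts apart: lay the green, blue and orange casts flat in the middle of the mats of their own colours, lengthwise along the mat. Clamp the white cast in the middle of the vise: seated down on the parallels, lengthwise along the jaws and flush on the fixed grey jaw, with the blue jaw slid up against it. Set each cast down without dropping it or tipping it over.

Things in the scene. Friction and masses are not known exactly. Their poses are not given: they have to be found in the camera images.
- orange_center (a point): orange resin cast, a solid block 60 x 104 x 26 mm (x, y, z), at the bottom of the stack, about 190 g (varies); the point is its centre, halfway up. Its long side lies along its own y, z is up; in the stack it is turned by up to 0.45 rad from the world axes.
- blue_center (a point): blue resin cast, a solid block 48 x 82 x 24 mm (x, y, z), second from the bottom, about 110 g (varies); the point is its centre, halfway up. Its long side lies along its own y, z is up; in the stack it is turned by up to 0.45 rad from the world axes.
- green_center (a point): green resin cast, a solid block 26 x 40 x 24 mm (x, y, z), on top of the stack, about 30 g (varies); the point is its centre, halfway up. Its long side lies along its own y, z is up; in the stack it is turned by up to 0.45 rad from the world axes.
- white_center (a point): white resin cast, a solid block 36 x 56 x 34 mm (x, y, z), third from the bottom (the green one stands on it, it stands on the blue one), about 80 g (varies); the point is its centre, halfway up. Its long side lies along its own y, z is up.
- orange_mat_top (a point): orange bench mat, 90 x 140 x 3 mm (x, y, z), fixed; the point is the centre of its top face. Its long side lies along its own y.
- blue_mat_top (a point): blue bench mat, 90 x 140 x 3 mm (x, y, z), fixed; the point is the centre of its top face. Its long side lies along its own y.
- green_mat_top (a point): green bench mat, 90 x 140 x 3 mm (x, y, z), fixed; the point is the centre of its top face. Its long side lies along its own y.
- vise_seat (a point): grey vise with one blue jaw, fixed. Point: middle of the cast's seat, on top of two parallels, 30 mm above the bench. x points to the fixed grey jaw (face at x = 18 mm, 26 mm high above the seat), y runs along the jaws (36 mm wide), z up. The 56 mm cast sticks out 10 mm past jaws and bed at each end: finger room (foot plate 58 mm wide, 12 mm high). Flush, its centre is at x = 0.
- jaw (a joint): travel (m) of the blue sliding jaw towards the fixed jaw: 0 is fully open, jaws 62 mm apart; the gap is 62 mm minus the value, so 0.026 closes on a 36 mm block. Starts at 0 to 0.008. Slides with about 4 N of friction and stays where it is left.
- jaw_lug (a point): black lug on the sliding jaw, to push it by: 20 mm long (x), 10 mm thick (y), standing 30 mm free above the jaw; its top is 86 mm above the bench. The point is 12 mm below the lug's top, in its middle, and moves with the jaw; axes as the vise's. The clamping face is 12 mm ahead in x.
There are look-alikes about, which are no part of the job. Leave any turquoise look-alike of the part that bears vise_seat alone.

How it is judged:
At the end, for the whole second after the job is handed in: Green, blue, orange casts flat on mats of their colours: centres within 13 mm, long sides within 0.2 rad. White cast on the parallels (3 mm), flush on the fixed jaw (4 mm), 12 mm from mid-jaw, within 0.1 rad, sliding jaw travel over 24 of 26 mm. All upright and at rest (horizontal distance between orange_center and orange_mat_top below 0.013 m and z of orange_center in the frame of orange_mat_top between 0.009 and 0.017 m and angle between the y axis of orange_center and the y axis of orange_mat_top, either way round below 0.2 rad and angle between each of orange_center, blue_center, green_center, white_center's own z axis and vertical below 0.1 rad and horizontal distance between blue_center and blue_mat_top below 0.013 m and z of blue_center in the frame of blue_mat_top between 0.008 and 0.016 m and angle between the y axis of blue_center and the y axis of blue_mat_top, either way round below 0.2 rad and horizontal distance between green_center and green_mat_top below 0.013 m and z of green_center in the frame of green_mat_top between 0.008 and 0.016 m and angle between the y axis of green_center and the y axis of green_mat_top, either way round below 0.2 rad and x of white_center in the frame of vise_seat between -0.004 and 0.004 m and y of white_center in the frame of vise_seat between -0.012 and 0.012 m and z of white_center in the frame of vise_seat between 0.014 and 0.02 m and angle between the y axis of white_center and the y axis of vise_seat, either way round below 0.1 rad and value of joint jaw above 0.024 m and linear speed of each of orange_cast, blue_cast, white_cast, green_cast below 0.02 m/s); the robot touches nothing.
It fails at once if a cast is dropped or thrown (over 0.7 m/s while not held) ((linear speed of orange_cast above 0.7 m/s and contact force between the fingers and orange_cast below 0.1 N) or (linear speed of blue_cast above 0.7 m/s and contact force between the fingers and blue_cast below 0.1 N) or (linear speed of white_cast above 0.7 m/s and contact force between the fingers and white_cast below 0.1 N) or (linear speed of green_cast above 0.7 m/s and contact force between the fingers and green_cast below 0.1 N)).
It fails at once if a cast is tipped over (tilted more than 0.6 rad) (angle between any of orange_center, blue_center, white_center, green_center's own z axis and vertical above 0.6 rad).
It also fails if it takes over 118 s, if anything falls off the work surface, if the arm or the gripper's body presses on something with over 40 N, if the wrist force passes 120 N, or if a joint passes its speed limit or range.

## Working session

There is one attempt and no reset: what is moved stays moved. The work goes in short steps, Python scripts to look and compute and a shell command to move; the robot and the scene stay as the last step left them, time stands still between calls to the robot, and variables do not carry over. Pictures are saved under pics/ and viewed, at most 14 in all, crops included, and the job is handed in when it is done.

```bash
ls; mkdir -p pics; python3 - <<'E'
from bench import ctrl,get_image,job
import cv2,numpy as np
s=ctrl.get_state();print({k:np.round(v,3).tolist() for k,v in s.items()})
for n in("scene","top"):
    im=get_image(n);cv2.imwrite(f"pics/{n}0.png",im["pixels"][:,:,::-1]);print(n,im["fx"],im["fy"],im["cx"],im["cy"],im["k1"],np.round(im["T"],3).tolist())
E
```

```text
pics
{'time': 0.0, 'joint_positions': [1.207, 0.322, -0.07, 1.452, 0.023, 1.371, -0.057], 'qd': [-0.001, 0.0, -0.0, -0.001, -0.0, -0.001, 0.0], 'joint_torque': [-0.001, -49.128, -0.404, -31.252, -0.064, 0.044, 0.0], 'position': [0.239, -0.604, 0.221], 'tool_rot': [-3.084, -0.59, 0.001], 'ft_force': [-0.207, -0.887, 0.3], 'torque': [-0.036, -0.015, 0.007], 'grip_force': 0.0, 'grip_width': 0.999}
scene 464.1221700552912 464.1221700552912 321.4695029224216 240.1744341428525 -0.007402944562780676 [[0.512, -0.513, 0.689, -0.208], [-0.859, -0.29, 0.422, -0.481], [-0.017, -0.808, -0.589, 0.713], [0.0, 0.0, 0.0, 1.0]]
top 443.1302356702108 443.1302356702108 325.60419221119963 240.6623613918817 0.018758554700903294 [[0.001, -0.983, 0.185, 0.335], [-1.0, -0.002, -0.002, -0.06], [0.002, -0.185, -0.983, 1.304], [0.0, 0.0, 0.0, 1.0]]
```

View pics/scene0.png

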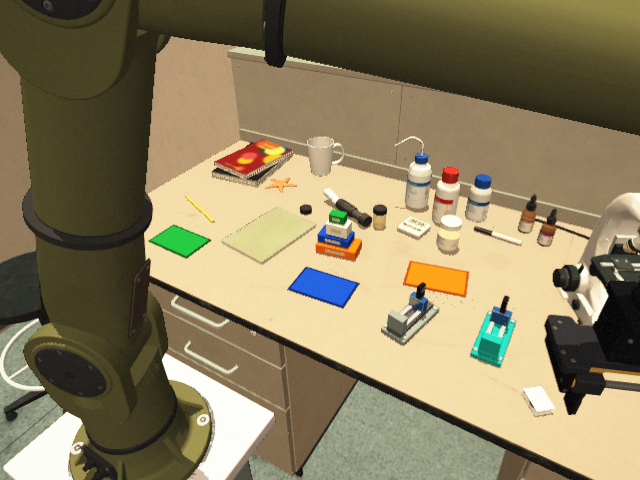

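View pics/top0.png

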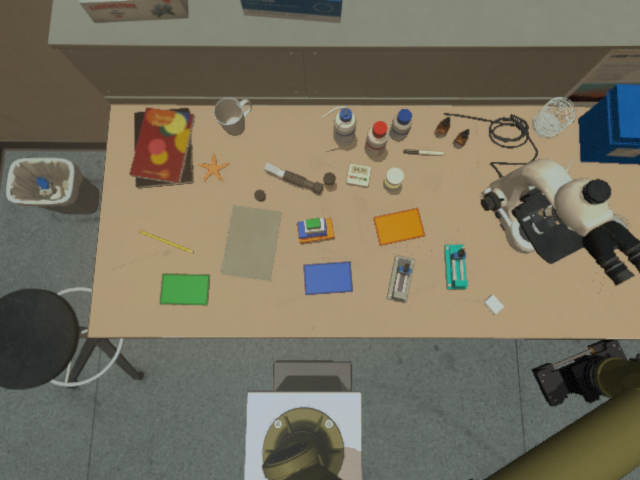

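Shown: stack at scene (338,235) / top (315,228). Mats at top: green (185,289), blue (328,278), orange (400,226); the grey-green sheet at (252,242) is a decoy. Vise candidates are grey (400,278) and turquoise (455,267); I choose the grey one. One close crop to check that.

```bash
cat > h.py <<'E'
from bench import ctrl,get_image,job
import cv2,numpy as np
def K(im): return np.array([[im["fx"],0,im["cx"]],[0,im["fy"],im["cy"]],[0,0,1.]])
def cast(im,uv,z):
    """pixels (n,2) -> world points on plane z"""
    uv=np.asarray(uv,float).reshape(-1,1,2)
    d=cv2.undistortPoints(uv,K(im),np.array([im["k1"],0,0,0.])).reshape(-1,2)
    T=np.array(im["T"]);r=np.c_[d,np.ones(len(d))]@T[:3,:3].T;o=T[:3,3]
    return o+r*((z-o[2])/r[:,2])[:,None]
def proj(im,P):
    T=np.linalg.inv(im["T"]);R=cv2.Rodrigues(T[:3,:3])[0]
    return cv2.projectPoints(np.asarray(P,float).reshape(-1,1,3),R,T[:3,3],K(im),np.array([im["k1"],0,0,0.]))[0].reshape(-1,2)
def mask(im,lo,hi,box=None):
    m=cv2.inRange(cv2.cvtColor(im["pixels"],cv2.COLOR_RGB2HSV),lo,hi)
    if box: b=np.zeros_like(m);x0,y0,x1,y1=box;b[y0:y1,x0:x1]=255;m&=b
    return m
def rect(im,m,z):
    """largest blob -> (center, (short,long), angle of long side from world x) on plane z"""
    c=max(cv2.findContours(m,cv2.RETR_EXTERNAL,cv2.CHAIN_APPROX_NONE)[0],key=cv2.contourArea)
    P=cast(im,c.reshape(-1,2),z)[:,:2]
    (x,y),(w,h),a=cv2.minAreaRect((P*1000).astype(np.float32))
    a=np.deg2rad(a)+(0 if w>h else np.pi/2)
    mo=cv2.moments((P*1e3).astype(np.float32).reshape(-1,1,2))
    return np.round([x,y,min(w,h),max(w,h),(a+np.pi/2)%np.pi-np.pi/2,mo["m10"]/mo["m00"],mo["m01"]/mo["m00"]],3)
def st():
    s=ctrl.get_state();R=cv2.Rodrigues(np.array(s["tool_rot"]))[0]
    print("t",round(s["time"],2),"p",np.round(np.array(s["position"])*1e3,1),"yaw_x",round(np.arctan2(R[1,0],R[0,0]),3),"tilt",np.round(R[:2,2],3),"F",np.round(s["ft_force"],1),"w",round(s["grip_width"]*87,1),"gf",round(s["grip_force"],1))
    return s,R
E
cat > look.py <<'E'
from h import *
t=get_image("top");s=get_image("scene")
G=((45,120,50),(75,255,255));B=((108,130,50),(125,255,255));O=((8,180,120),(20,255,255))
for n,c,bt,bs in(("green",G,(150,260,220,315),(140,215,220,265)),("blue",B,(295,255,360,300),(280,262,365,310)),("orange",O,(365,200,432,250),(395,255,475,300))):
    print(n,rect(t,mask(t,*c,bt),.003),rect(s,mask(s,*c,bs),.003))
for n,c,z in(("green",G,.108),("orange",O,.026),("blue",B,.05)):
    print("stk",n,rect(t,mask(t,*c,(290,205,345,250)),z))
E
python3 look.py; python3 - <<'E'
import cv2,numpy as np
t=cv2.imread('pics/top0.png');s=cv2.imread('pics/scene0.png')
def c(i,x,y,w,h): return cv2.resize(i[y:y+h,x:x+w],(400,300),interpolation=cv2.INTER_CUBIC)
cv2.imwrite('pics/c0.png',np.vstack([np.hstack([c(t,283,203,60,45),c(s,300,200,80,60)]),np.hstack([c(t,370,250,80,60),c(s,370,280,88,66)])]))
E
```

```text
green [435.523 349.383  81.475 134.376   1.571 435.491 349.879] [438.938 352.577  89.267 139.084   1.539 438.72  352.218]
blue [469.34  -68.617  78.478 128.323  -1.498 469.224 -68.943] [472.113 -65.815  88.308 138.434  -1.495 471.672 -65.832]
orange [ 624.168 -282.06    86.127  136.207   -1.358  624.097 -282.101] [ 626.643 -279.17    89.925  139.174   -1.358  627.676 -279.634]
stk green [609.956 -26.955  23.322  34.101  -1.4   609.847 -27.11 ]
stk orange [606.125 -32.216  57.045  98.96   -1.41  600.856 -57.006]
stk blue [6.03379e+02 7.03100e+00 1.46710e+01 4.06380e+01 1.51000e-01 6.02325e+02
 7.76200e+00]
```

View pics/c0.png

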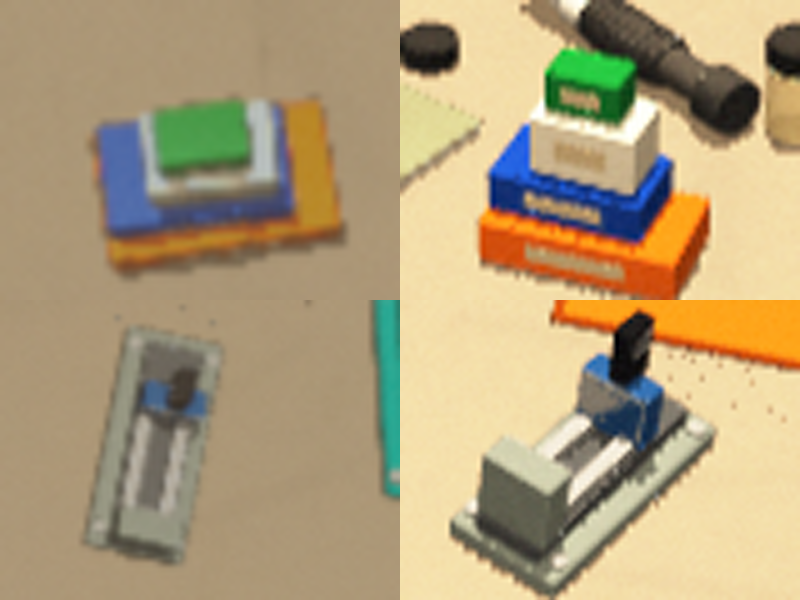

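The crop confirms that the grey vise is the real one: fixed jaw nearest the robot, blue jaw and black lug farther away. Next, the faces of the stack and the vise parts, numerically.

```bash
python3 - <<'E'
from h import *
t=get_image("top");s=get_image("scene")
def crop(im,x,y,w,h,k,z):
    c=cv2.resize(im["pixels"][y:y+h,x:x+w],None,fx=k,fy=k,interpolation=cv2.INTER_CUBIC)[:,:,::-1].copy()
    return c
a=crop(t,295,210,44,38,9,0)   # 396x342
b=crop(s,312,203,54,60,7,0)   # 378x420
c=crop(t,384,250,34,58,9,0)  #306x522
C=np.zeros((600,800,3),np.uint8)
C[:342,:396]=a;C[:420,400:778]=b
C2=np.zeros((600,800,3),np.uint8);C2[:522,:306]=c
d=crop(s,378,278,66,68,7,0);C2[:476,320:782]=d
for I in(C,C2):
    for x in range(0,800,50): cv2.line(I,(x,0),(x,4),(0,0,255),1)
cv2.imwrite('pics/c1.png',C);cv2.imwrite('pics/c2.png',C2)
E
```

```text
(no output)
```

View pics/c1.png

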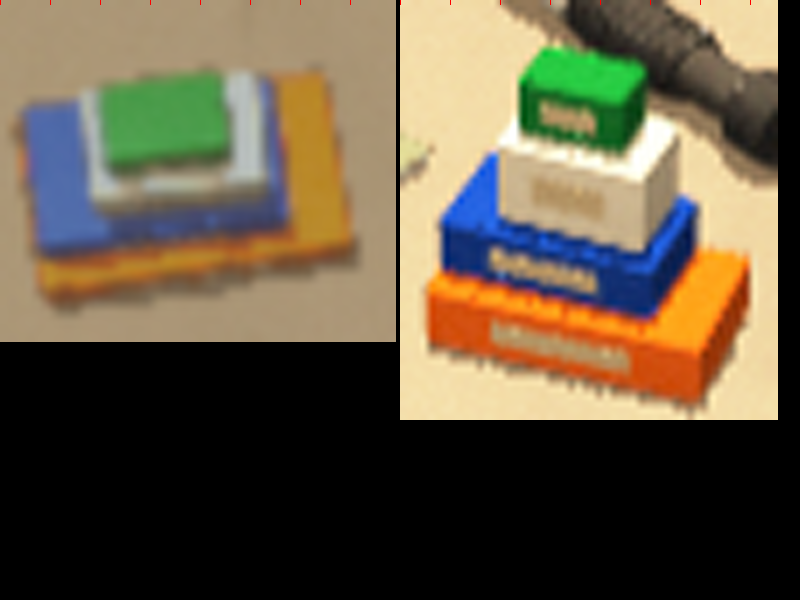

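View pics/c2.png

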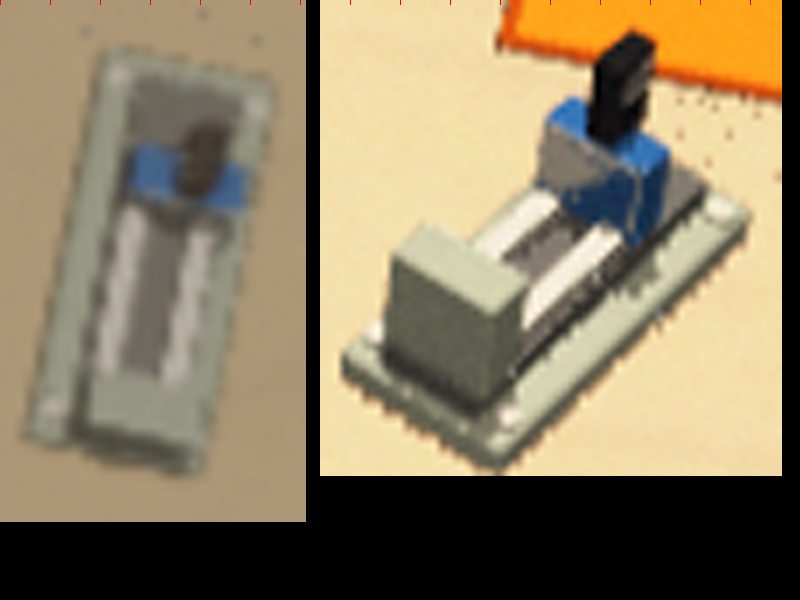

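Reading the corners: in scene, green top is at crop (522,82)…(647,68), white (498,138)–(681,128), blue and orange below it, and the vise fixed jaw top is at crop (392,258)–(525,285). Converting those to the world frame.

```bash
python3 - <<'E'
from h import *
t=get_image("top");s=get_image("scene")
T=lambda p:[((x+.5)/9-.5+295,(y+.5)/9-.5+210) for x,y in p]
S=lambda p:[((x-400+.5)/7-.5+312,(y+.5)/7-.5+203) for x,y in p]
TV=lambda p:[((x+.5)/9-.5+384,(y+.5)/9-.5+250) for x,y in p]
SV=lambda p:[((x-320+.5)/7-.5+378,(y+.5)/7-.5+278) for x,y in p]
def q(n,im,p,z):
    P=cast(im,p,z)[:,:2]*1e3;e=np.diff(P,axis=0)
    print(n,P.round(0).tolist(),"len",np.linalg.norm(e,axis=1).round(0),"ang",np.arctan2(e[:,1],e[:,0]).round(2),"mid02",((P[0]+P[2])/2).round(0))
q("green S",s,S([(522,82),(550,47),(647,68),(633,97)]),.108)
q("green T",t,T([(100,85),(222,75),(230,150),(108,162)]),.108)
q("white S",s,S([(498,138),(652,170),(681,128)]),.084)
q("white T",t,T([(82,90),(258,72),(267,183),(92,200)]),.084)
q("blue S",s,S([(442,223),(664,265),(697,205)]),.05)
q("blue T",t,T([(25,107),(40,250),(290,230)]),.05)
q("orange S",s,S([(428,285),(700,350),(750,257)]),.026)
q("orange T",t,T([(325,72),(352,243),(40,270)]),.026)
q("fix S",s,SV([(392,258),(432,222),(525,285),(490,318)]),.056)
q("fix T",t,TV([(90,425),(100,378),(200,395),(195,437)]),.056)
q("plate T",t,TV([(105,50),(270,90),(200,470),(28,435)]),.012)
q("plate S",s,SV([(342,355),(495,463),(750,213)]),.012)
q("lug S",s,SV([(592,68),(632,32),(655,45),(615,85)]),.086)
q("lug T",t,TV([(188,128),(228,125),(222,188),(182,188)]),.08)
q("jaw S",s,SV([(540,130),(570,97),(670,150),(633,180)]),.056)
q("jaw T",t,TV([(135,190),(138,147),(243,165),(240,210)]),.056)
q("par S",s,SV([(475,250),(540,190)]),.03);q("par S",s,SV([(525,325),(618,230)]),.03)
q("par T",t,TV([(108,372),(132,212)]),.03);q("par T",t,TV([(172,380),(200,232)]),.03)
E
```

```text
green S [[599.0, -9.0], [623.0, -6.0], [627.0, -42.0], [609.0, -46.0]] len [24. 36. 19.] ang [ 0.11 -1.44 -2.9 ] mid02 [613. -25.]
green T [[621.0, -7.0], [624.0, -44.0], [600.0, -47.0], [597.0, -10.0]] len [38. 24. 38.] ang [-1.48 -3.03  1.67] mid02 [611. -27.]
white S [[596.0, -1.0], [605.0, -56.0], [632.0, -53.0]] len [56. 28.] ang [-1.41  0.12] mid02 [614. -27.]
white T [[625.0, -0.0], [631.0, -55.0], [595.0, -58.0], [590.0, -4.0]] len [56. 36. 55.] ang [-1.46 -3.06  1.67] mid02 [610. -29.]
blue S [[583.0, 15.0], [600.0, -65.0], [637.0, -58.0]] len [81. 38.] ang [-1.37  0.18] mid02 [610. -21.]
blue T [[627.0, 20.0], [580.0, 14.0], [587.0, -66.0]] len [47. 80.] ang [-3.03 -1.49] mid02 [607. -23.]
orange S [[577.0, 18.0], [591.0, -84.0], [648.0, -74.0]] len [103.  58.] ang [-1.43  0.17] mid02 [613. -28.]
orange T [[645.0, -77.0], [588.0, -86.0], [578.0, 16.0]] len [ 58. 102.] ang [-2.99  1.66] mid02 [612. -31.]
fix S [[412.0, -250.0], [431.0, -254.0], [421.0, -286.0], [404.0, -283.0]] len [19. 34. 17.] ang [-0.21 -1.87  2.93] mid02 [ 416. -268.]
fix T [[410.0, -253.0], [425.0, -256
[... 368 characters left out ...]
.0, -279.0], [502.0, -283.0], [500.0, -291.0], [478.0, -287.0]] len [21.  8. 22.] ang [-0.21 -1.83  2.97] mid02 [ 491. -285.]
lug T [[500.0, -282.0], [501.0, -294.0], [482.0, -292.0], [481.0, -279.0]] len [12. 20. 12.] ang [-1.49  3.01  1.57] mid02 [ 491. -287.]
jaw S [[481.0, -266.0], [499.0, -268.0], [492.0, -302.0], [475.0, -297.0]] len [18. 34. 18.] ang [-0.13 -1.77  2.87] mid02 [ 487. -284.]
jaw T [[484.0, -269.0], [497.0, -270.0], [492.0, -303.0], [477.0, -302.0]] len [14. 33. 14.] ang [-0.1  -1.74  3.04] mid02 [ 488. -286.]Traceback (most recent call last):
  File "<stdin>", line 26, in <module>
  File "<stdin>", line 9, in q
IndexError: index 2 is out of bounds for axis 0 with size 2
```

Everything agrees across the two views: lengths 56, 81, 103 and 57 mm, measured clear jaw gap ~56 mm. Poses (mm): green (612,-26), white (612,-28), blue (608,-22), orange (612,-30), all with the long side at about -1.45. Seat (442,-274.5), vise x direction 2.93 rad, lug (491,-286).

```bash
cat > go.py <<'E'
import sys
from h import *
# go.py x y z(mm) theta(tool-x yaw): shift along present tool axes, then turn about tool z
s,R=st();x,y,z,th=map(float,sys.argv[1:5])
d=R.T@(np.array([x,y,z])-np.array(s["position"])*1e3)
d2=np.array(R[:,:2])
yaw=np.arctan2(R[1,0],R[0,0]);w=lambda a:(a+np.pi)%(2*np.pi)-np.pi
print("shift",d.round(1),"|",np.linalg.norm(d).round(),"turn",round(-w(th-yaw),3),"turn alt",round(-w(th+np.pi-yaw),3),"j",np.round(s["joint_positions"],2))
E
python3 go.py 612 -26 220 .11
```

```text
t 0.4 p [ 239.7 -604.1  222.4] yaw_x 0.378 tilt [-0.  0.] F [-0.3 -0.1 -0.3] w 87.4 gf 0.0
shift [ 559.3 -400.     2.5] | 688.0 turn 0.268 turn alt -2.874 j [ 1.21  0.32 -0.07  1.45  0.02  1.37 -0.06]
```

```bash
R='[28,-20,0,0,-1]'; python3 -m crank '[[[28,-20,0,0,-1],[28,-20,0,0,-1],[28,-20,0,0,-1],[28,-20,0,0,-1],[28,-20,0,0,-1],[28,-20,0,0,-1],[28,-20,0,0,-1],[28,-20,0,0,-1],[28,-20,0,0,-1],[28,-20,0,0,-1]]]'; python3 go.py 612 -26 220 .11
```

```text
time: 1.23
position: [0.4269, -0.3135, 0.2229]
tool_rot: [3.085, 0.59, 0.0]
ft_force: [-0.3, -1.4, -0.1]
grip_width: 1.0
grip_force: 0.0
t 1.23 p [ 426.9 -313.5  222.9] yaw_x 0.378 tilt [ 0.    -0.001] F [-0.3 -1.4 -0.1] w 87.0 gf 0.0
shift [ 278.1 -199.     2.7] | 342.0 turn 0.268 turn alt -2.874 j [ 0.87  0.08 -0.3   1.74  0.02  1.33 -0.63]
```

```bash
python3 -m crank '[[[28,-20,0,0,-1],[28,-20,0,0,-1],[28,-20,0,0,-1],[28,-20,0,0,-1],[28,-20,0,0,-1],[28,-20,0,0,-1],[28,-20,0,0,-1],[28,-20,0,0,-1],[28,-20,0,0,-1],[26,-19,0,0,-1]]]' >/dev/null; python3 -m crank '[[[0,0,0,0.09,-1],[0,0,0,0.09,-1],[0,0,0,0.088,-1],[0,0,0,0,-1]]]' >/dev/null; python3 go.py 612 -26 90 .11
```

```text
t 2.4 p [611.3 -27.3 222.4] yaw_x 0.108 tilt [-0. -0.] F [-0.6 -0.4 -0.1] w 86.8 gf 0.0
shift [  0.9  -1.2 132.4] | 132.0 turn -0.002 turn alt 3.14 j [ 0.42  0.28 -0.51  1.54  0.14  1.36 -1.56]
```

```bash
python3 -m crank '[[[1,-1,35,0,-1],[0,0,35,0,-1],[0,0,35,0,-1],[0,0,18,0,-1],[0,0,9,0,-1],[0,0,0,0,-1]]]' |sed -n 2p; python3 -m crank '[[[0,0,0,0,1],[0,0,0,0,1],[0,0,0,0,1],[0,0,0,0,1],[0,0,0,0,1],[0,0,0,0,1],[0,0,0,0,1],[0,0,0,0,1]]]' 15; python3 go.py 437 351 150 .0
```

```text
position: [0.6105, -0.0266, 0.0883]
time: 3.57
position: [0.6121, -0.0264, 0.0906]
tool_rot: [3.137, 0.172, 0.0]
ft_force: [-1.0, 0.5, -0.2]
grip_width: 0.483
grip_force: 0.1
t 3.57 p [612.1 -26.4  90.6] yaw_x 0.11 tilt [ 0. -0.] F [-1.   0.5 -0.2] w 42.0 gf 0.1
shift [-132.7 -394.3  -59.4] | 420.0 turn 0.11 turn alt -3.032 j [ 0.41  0.38 -0.5   1.69  0.2   1.12 -1.61]
```

```bash
python3 -m crank '[[[0,0,0,0,1],[0,0,0,0,1],[0,0,0,0,1]]]' |tail -2;  python3 -m crank '[[[0,0,-12,0,1],[0,0,-25,0,1],[0,0,-30,0,1],[0,0,0,0,1]]]' |tail -2; python3 go.py 437 351 150 .0
```

```text
grip_width: 0.46
grip_force: 15.0
grip_width: 0.455
grip_force: 15.0
t 4.15 p [615.8 -26.1 164.5] yaw_x 0.11 tilt [ 0.01  -0.001] F [ 1.5  0.7 -0.5] w 39.5 gf 15.0
shift [-136.5 -394.4   12.4] | 418.0 turn 0.11 turn alt -3.032 j [ 0.42  0.32 -0.51  1.61  0.16  1.25 -1.58]
```

```bash
python3 -m crank '[[[-11,-33,0,0,1],[-11,-33,0,0,1],[-11,-33,0,0,1],[-11,-33,0,0,1],[-11,-33,0,0,1],[-11,-33,0,0,1],[-11,-33,0,0,1],[-11,-33,0,0,1],[-11,-33,0,0,1],[-11,-33,0,0,1]]]' >/dev/null; python3 -m crank '[[[-11,-33,0,0,1],[-11,-25,0,0,1],[0,0,0,0.06,1],[0,0,0,0.06,1],[0,0,0,0,1]]]' |tail -2; python3 go.py 437 351 10 -.015
```

```text
grip_width: 0.457
grip_force: 15.0
t 5.4 p [438.1 345.5 158.2] yaw_x -0.01 tilt [0.001 0.   ] F [ 0.2  0.2 -0.3] w 39.7 gf 15.0
shift [ -1.3  -5.4 148.2] | 148.0 turn 0.005 turn alt -3.137 j [-0.06  0.24 -0.74  1.75  0.17  1.22 -2.43]
```

```bash
python3 -m crank '[[[-1,-6,0,0,1],[0,0,35,0,1],[0,0,35,0,1],[0,0,35,0,1],[0,0,25,0,1],[0,0,10,0,1],[0,0,4,0,1],[0,0,2,0,1],[0,0,0,0,1],[0,0,0,0,1]]]' |tail -2; python3 go.py 437 351 9.6 -.015
```

```text
grip_width: 0.454
grip_force: 15.0
t 6.23 p [438.6 351.8  13.3] yaw_x -0.01 tilt [0.003 0.002] F [-0.2 -0.5 -0.7] w 39.5 gf 15.0
shift [-1.6  0.8  3.7] | 4.0 turn 0.005 turn alt -3.137 j [-0.14  0.42 -0.68  1.87  0.32  0.96 -2.55]
```

```bash
python3 -m crank '[[[-1,0,2,0,1],[0,0,1,0,1],[0,0,0,0,1],[0,0,0,0,1]]]' |sed -n 2,4p; python3 go.py 437 351 9.6 -.015
```

```text
position: [0.437, 0.3514, 0.0096]
tool_rot: [-3.141, 0.016, -0.002]
ft_force: [-0.1, -0.8, 5.8]
t 6.57 p [437.  351.4   9.6] yaw_x -0.01 tilt [0.002 0.001] F [-0.1 -0.8  5.8] w 40.0 gf 15.0
shift [-0.   0.4 -0. ] | 0.0 turn 0.005 turn alt -3.137 j [-0.14  0.42 -0.68  1.87  0.32  0.96 -2.55]
```

```bash
python3 -m crank '[[[0,0,0,0,-0.5],[0,0,0,0,-0.5],[0,0,0,0,-0.5],[0,0,0,0,-0.5],[0,0,-10,0,-1],[0,0,-30,0,-1],[0,0,-40,0,-1],[0,0,-40,0,-1],[0,0,-30,0,-1],[0,0,0,0,-1]]]' |tail -2; python3 go.py 612 -28 160 .13
```

```text
grip_width: 0.99
grip_force: 0.0
t 7.4 p [439.4 354.1 166.3] yaw_x -0.01 tilt [0.01  0.006] F [1.2 0.8 0.5] w 86.2 gf 0.0
shift [176.3 380.5   5.6] | 419.0 turn -0.14 turn alt 3.002 j [-0.07  0.24 -0.75  1.73  0.18  1.23 -2.44]
```

```bash
python3 -m crank '[[[15,32,0,0,-1],[15,32,0,0,-1],[15,32,0,0,-1],[15,32,0,0,-1],[15,32,0,0,-1],[15,32,0,0,-1],[15,32,0,0,-1],[15,32,0,0,-1],[15,32,0,0,-1],[15,32,0,0,-1]]]' >/dev/null; python3 -m crank '[[[13,32,0,0,-1],[13,27,0,0,-1],[0,0,0,-0.07,-1],[0,0,0,-0.07,-1],[0,0,0,0,-1]]]' |tail -2; python3 go.py 612 -28 58 .13
python3 - <<'E'
from h import *
t=get_image("top");s=get_image("scene")
cv2.imwrite('pics/d.png',np.hstack([cv2.resize(t["pixels"][200:320,150:350],(400,240)),cv2.resize(s["pixels"][160:310,140:390],(400,240))])[:,:,::-1])
print(rect(t,mask(t,(45,170,50),(75,255,130),(150,260,220,315)),.027))
E
```

```text
grip_width: 0.996
grip_force: 0.0
t 8.65 p [608.4 -30.4 158.3] yaw_x 0.13 tilt [-0.001  0.001] F [0.2 0.1 0.2] w 86.7 gf 0.0
shift [  4.   -1.9 100.3] | 100.0 turn 0.0 turn alt -3.141 j [ 0.43  0.32 -0.51  1.63  0.16  1.24 -1.55]Traceback (most recent call last):
  File "<stdin>", line 4, in <module>
  File "h.py", line 19, in rect
    c=max(cv2.findContours(m,cv2.RETR_EXTERNAL,cv2.CHAIN_APPROX_NONE)[0],key=cv2.contourArea)
ValueError: max() iterable argument is empty
```

View pics/d.png

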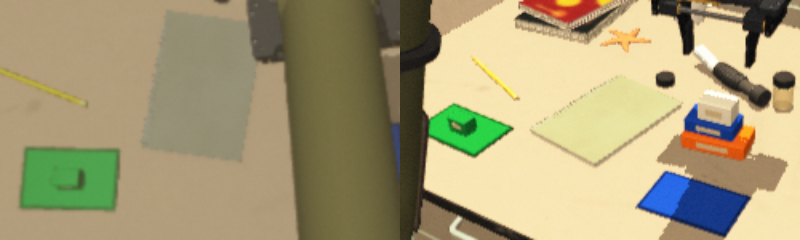

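Green sits in the middle of its mat (crop (68,178) against mat centre (69,178)), and the rest of the stack is undisturbed. On to white.

```bash
python3 -m crank '[[[2,0,35,0,-1],[2,0,35,0,-1],[0,0,18,0,-1],[0,0,10,0,-1],[0,0,2,0,-1],[0,0,0,0,-1]]]' 20|sed -n 2p; python3 -m crank '[[[0,0,0,0,1],[0,0,0,0,1],[0,0,0,0,1],[0,0,0,0,1],[0,0,0,0,1],[0,0,0,0,1],[0,0,0,0,1],[0,0,0,0,1],[0,0,0,0,1]]]' |tail -2; python3 go.py 612 -28 58 .13
```

```text
position: [0.6126, -0.029, 0.0587]
grip_width: 0.639
grip_force: 20.0
t 10.0 p [612.7 -29.2  59. ] yaw_x 0.13 tilt [0. 0.] F [-0.4  0.8  3.9] w 55.6 gf 20.0
shift [-0.6 -1.3  1. ] | 2.0 turn -0.0 turn alt 3.141 j [ 0.41  0.42 -0.49  1.71  0.22  1.07 -1.6 ]
```

```bash
python3 -m crank '[[[0,0,-10,0,1],[0,0,-25,0,1],[0,0,-35,0,1],[0,0,-35,0,1],[0,0,0,0,1]]]' |tail -2; python3 go.py 446 -275.5 160 -.21
```

```text
grip_width: 0.646
grip_force: 20.0
t 10.42 p [616.9 -29.3 171.7] yaw_x 0.13 tilt [ 0.012 -0.001] F [ 2.1  0.4 -0.1] w 56.2 gf 20.0
shift [-201.4  222.     9.9] | 300.0 turn 0.34 turn alt -2.802 j [ 0.43  0.31 -0.52  1.6   0.16  1.26 -1.56]
```

```bash
python3 -m crank '[[[-20,22,0,0,1],[-20,22,0,0,1],[-20,22,0,0,1],[-20,22,0,0,1],[-20,22,0,0,1],[-20,22,0,0,1],[-20,22,0,0,1],[-20,22,0,0,1],[-20,22,0,0,1],[-17,22,0,0,1]]]' >/dev/null;python3 -m crank '[[[0,0,0,0.085,1],[0,0,0,0.085,1],[0,0,0,0.085,1],[0,0,0,0.085,1],[0,0,0,0,1],[0,0,0,0,1]]]' |tail -2; python3 go.py 446 -275.5 75 -.21
```

```text
grip_width: 0.641
grip_force: 20.0
t 11.75 p [ 445.5 -273.1  163.6] yaw_x -0.208 tilt [-0. -0.] F [ 0.3  0.1 -1.6] w 55.8 gf 20.0
shift [ 1.   2.3 88.6] | 89.0 turn 0.002 turn alt -3.139 j [ 0.81  0.11 -0.32  1.83  0.04  1.21 -1.31]
```

Lower to bottom just above jaw tops, then look.

```bash
python3 -m crank '[[[0,2,35,0,1],[0,0,35,0,1],[0,0,15,0,1],[0,0,0,0,1],[0,0,0,0,1]]]' |tail -1; python3 go.py 446 -275.5 39 -.21; python3 - <<'E'
from h import *
t=get_image("top");s=get_image("scene")
cv2.imwrite('pics/e.png',np.hstack([cv2.resize(t["pixels"][235:315,360:440],(400,400),interpolation=2),cv2.resize(s["pixels"][270:350,370:450],(400,400),interpolation=2)])[:,:,::-1])
E
```

```text
grip_force: 20.0
t 12.17 p [ 444.9 -274.7   78.2] yaw_x -0.209 tilt [-0.001  0.001] F [ 0.4  0.4 -0.3] w 55.8 gf 20.0
shift [ 1.3  0.6 39.2] | 39.0 turn 0.001 turn alt -3.14 j [ 0.8   0.19 -0.32  1.92  0.07  1.04 -1.33]
```

View pics/e.png

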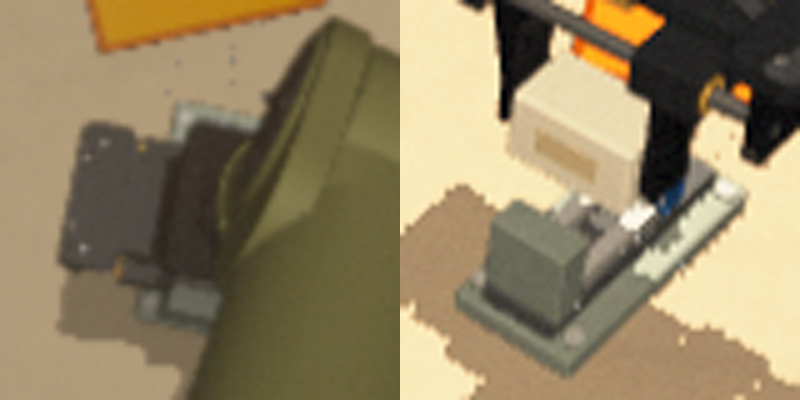

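The cast hangs over the vise, its lower front edge from crop (510,152) to (638,200). Checking that numerically.

```bash
python3 - <<'E'
from h import *
s=get_image("scene")
f=lambda p:[((x-400+.5)/5-.5+370,(y+.5)/5-.5+270) for x,y in p]
print(cast(s,f([(510,152),(638,200)]),.069).round(3), cast(s,f([(490,205),(588,240)]),.056).round(3))
E
```

```text
[[ 0.44  -0.245  0.069]
 [ 0.44  -0.299  0.069]] [[ 0.421 -0.245  0.056]
 [ 0.423 -0.286  0.056]]
```

```bash
python3 -m crank '[[[0,0,12,0,1],[0,0,12,0,1],[0,0,8,0,1],[0,0,4,0,1],[0,0,0,0,1],[0,0,0,0,1]]]' |sed -n 2,4p; python3 go.py 445 -275.5 39 -.21
```

```text
position: [0.445, -0.2748, 0.0421]
tool_rot: [-3.124, 0.329, 0.001]
ft_force: [0.1, -0.2, -1.6]
t 12.82 p [ 445.  -274.8   42.1] yaw_x -0.21 tilt [-0.001  0.001] F [ 0.1 -0.2 -1.6] w 55.8 gf 20.0
shift [0.1 0.7 3.1] | 3.0 turn -0.0 turn alt 3.142 j [ 0.79  0.24 -0.32  1.95  0.09  0.97 -1.35]
```

```bash
python3 -m crank '[[[0,0,2,0,1],[0,0,1,0,1],[0,0,0,0,1],[0,0,0,0,1]]]' |sed -n 2,4p
```

```text
position: [0.4453, -0.2751, 0.0397]
tool_rot: [3.124, -0.33, 0.0]
ft_force: [-1.0, -0.5, -1.3]
```

```bash
python3 -m crank '[[[0,0,1,0,1],[0,0,1,0,1],[0,0,0,0,1],[0,0,0,0,1]]]' |sed -n 2,4p
```

```text
position: [0.4455, -0.2752, 0.0389]
tool_rot: [3.124, -0.33, 0.0]
ft_force: [-2.8, 1.1, 7.6]
```

```bash
python3 -m crank '[[[0,0,0,0,-0.2],[0,0,0,0,-0.5],[0,0,0,0,-1],[0,0,0,0,-1],[0,0,0,0,-1],[0,0,-15,0,-1],[0,0,-35,0,-1],[0,0,-35,0,-1],[0,0,0,0,-1]]]' |tail -2;python3 go.py 515 -291 130 -.21
```

```text
grip_width: 0.994
grip_force: 0.0
t 14.23 p [ 449.3 -277.3  129.3] yaw_x -0.21 tilt [ 0.01  -0.007] F [ 1.3 -1.   1. ] w 86.5 gf 0.0
shift [67.1 -0.3  0. ] | 67.0 turn -0.0 turn alt 3.141 j [ 0.8   0.14 -0.33  1.87  0.05  1.13 -1.32]
```

```bash
python3 -m crank '[[[30,0,0,0,1],[37,0,0,0,1],[0,0,0,0,1],[0,0,0,0,1],[0,0,0,0,1],[0,0,0,0,1],[0,0,0,0,1],[0,0,0,0,1],[0,0,0,0,1],[0,0,0,0,1]]]' |tail -2;python3 -m crank '[[[0,0,0,0,1],[0,0,0,0,1],[0,0,0,0,1],[0,0,0,0,1],[0,0,25,0,1],[0,0,25,0,1],[0,0,12,0,1],[0,0,0,0,1],[0,0,0,0,1]]]';python3 go.py 516 -291 66 -.21; python3 - <<'E'
from h import *
t=get_image("top");s=get_image("scene")
cv2.imwrite('pics/f.png',np.hstack([cv2.resize(t["pixels"][235:315,360:440],(400,400),interpolation=2),cv2.resize(s["pixels"][260:350,370:460],(400,400),interpolation=2)])[:,:,::-1])
E
```

```text
grip_width: 0.322
grip_force: 0.0
time: 15.82
position: [0.5102, -0.2889, 0.0602]
tool_rot: [-3.124, 0.33, 0.003]
ft_force: [-0.7, 0.2, 0.2]
grip_width: 0.005
grip_force: 0.3
t 15.82 p [ 510.2 -288.9   60.2] yaw_x -0.21 tilt [-0.002  0.001] F [-0.7  0.2  0.2] w 0.4 gf 0.3
shift [ 6.1  0.9 -5.8] | 8.0 turn -0.0 turn alt 3.141 j [ 0.75  0.34 -0.33  1.78  0.12  1.04 -1.41]
```

View pics/f.png

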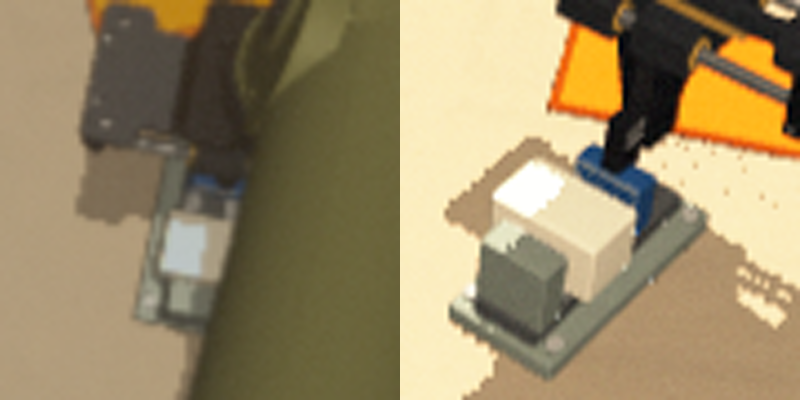

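White is seated between the jaws and the closed fingers stand behind the lug (crop (625,150)). Now push.

```bash
python3 -m crank '[[[0,0,-5,0,1],[-2,0,0,0,1],[-3,0,0,0,1],[-3,0,0,0,1],[-3,0,0,0,1],[-2,0,0,0,1],[0,0,0,0,1]]]'|sed -n 2,4p;python3 -m crank '[[[-2,0,0,0,1],[-2,0,0,0,1],[-1,0,0,0,1],[0,0,0,0,1]]]'|sed -n 2,4p
```

```text
position: [0.4984, -0.2863, 0.0663]
tool_rot: [3.124, -0.329, 0.002]
ft_force: [4.6, -0.4, 2.2]
position: [0.4932, -0.2851, 0.0656]
tool_rot: [-3.124, 0.33, -0.0]
ft_force: [4.8, 0.9, 4.1]
```

```bash
for i in 1 2; do python3 -m crank '[[[-1,0,0,0,1],[-1,0,0,0,1],[0,0,0,0,1]]]'|sed -n 2,4p;done
```

```text
position: [0.4925, -0.2849, 0.0657]
tool_rot: [3.124, -0.329, 0.004]
ft_force: [7.5, -0.7, 1.8]
position: [0.4925, -0.2849, 0.0658]
tool_rot: [3.123, -0.328, 0.011]
ft_force: [12.5, -1.3, -3.2]
```

```bash
python3 -m crank '[[[-1,0,0,0,1],[-1,0,0,0,1],[0,0,0,0,1]]]'|sed -n 2,4p
```

```text
position: [0.4924, -0.2849, 0.0658]
tool_rot: [3.122, -0.328, 0.017]
ft_force: [16.9, -3.6, -7.5]
```

```bash
python3 -m crank '[[[-1,0,0,0,1],[-1,0,0,0,1],[-1,0,0,0,1],[0,0,0,0,1],[0,0,0,0,1]]]'|sed -n 2,4p; python3 -m crank '[[[5,0,0,0,1],[5,0,0,0,1],[5,0,0,0,-1],[0,0,-25,0,-1],[0,0,-35,0,-1],[0,0,-30,0,-1],[30,0,0,0,-1],[30,0,0,0,-1],[0,0,0,0,-1]]]'|sed -n 2,4p;python3 go.py 608.5 -22 150 1.73;  python3 - <<'E'
from h import *
t=get_image("top");s=get_image("scene")
cv2.imwrite('pics/g.png',np.hstack([cv2.resize(t["pixels"][235:315,360:440],(400,400),interpolation=2),cv2.resize(s["pixels"][270:350,370:450],(400,400),interpolation=2)])[:,:,::-1])
E
```

```text
position: [0.4924, -0.2849, 0.066]
tool_rot: [3.121, -0.327, 0.027]
ft_force: [24.8, -6.6, -14.0]
position: [0.5601, -0.2991, 0.1542]
tool_rot: [-3.123, 0.328, 0.001]
ft_force: [0.2, 1.3, -0.3]
t 18.75 p [ 560.1 -299.1  154.2] yaw_x -0.209 tilt [-0.     0.001] F [ 0.2  1.3 -0.3] w 39.4 gf 0.0
shift [ -10.2 -281.1    4.5] | 281.0 turn -1.939 turn alt 1.202 j [ 0.72  0.35 -0.34  1.57  0.12  1.24 -1.42]
```

View pics/g.png

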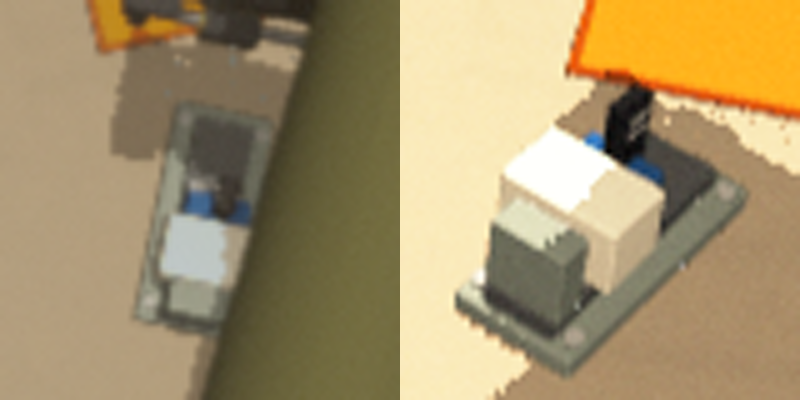

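White is clamped, with the blue jaw on its back face and the grey jaw on its front. Re-measuring blue in the scene view before gripping.

```bash
python3 - <<'E'
from h import *
s=get_image("scene")
B=(300,205,375,260)
h=cv2.cvtColor(s["pixels"],cv2.COLOR_RGB2HSV)
m=mask(s,(105,130,50),(125,255,255),B);print("V",np.percentile(h[...,2][m>0],[5,25,50,75,95]))
m=mask(s,(105,130,185),(125,255,255),B);print(rect(s,m,.05))
C=cv2.resize(s["pixels"][205:265,310:370],(600,600),interpolation=2);cv2.imwrite('pics/i.png',C[:,:,::-1])
E
```

```text
V [103.25 130.25 235.   236.   237.  ]
[610.854 -19.968  47.167  78.86   -1.45  610.855 -20.146]
```

View pics/i.png

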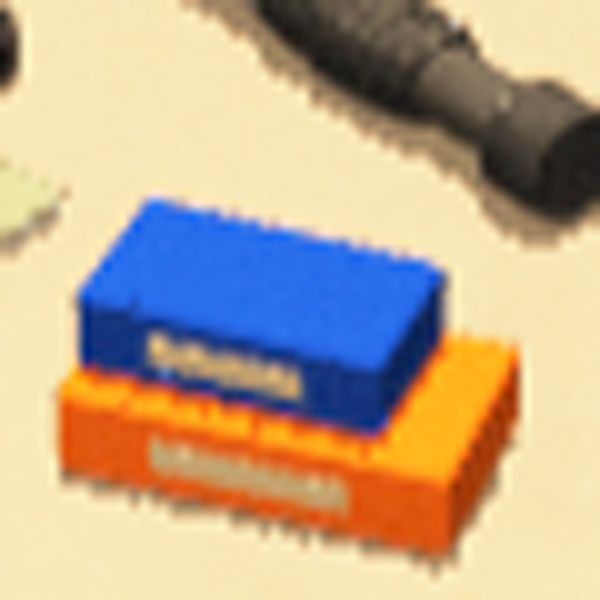

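Blue top face is clean: 47x79 mm, centre (609.5,-21.5) allowing for scene bias, yaw -1.45.

```bash
python3 -m crank '[[[-1,-35,0,0,-1],[-1,-35,0,0,-1],[-1,-35,0,0,-1],[-1,-35,0,0,-1],[-1,-35,0,0,-1],[-1,-35,0,0,-1],[-1,-35,0,0,-1],[-1,-35,0,0,-1],[0,0,0,-0.12,-1],[0,0,0,-0.12,-1]]]' >/dev/null; python3 -m crank '[[[0,0,0,-0.12,-1],[0,0,0,-0.12,-1],[0,0,0,-0.12,-1],[0,0,0,-0.12,-1],[0,0,0,-0.12,-1],[0,0,0,-0.12,-1],[0,0,0,-0.12,-1],[0,0,0,-0.12,-1],[0,0,0,-0.12,-1],[0,0,0,-0.12,-1]]]' >/dev/null; python3 -m crank '[[[0,0,0,-0.12,-1],[0,0,0,-0.12,-1],[0,0,0,-0.12,-1],[0,0,0,-0.1,-1],[0,0,0,0,-1],[0,0,0,0,-1]]]' >/dev/null; python3 go.py 609.5 -21.5 33 1.69
```

```text
t 21.07 p [606.9 -24.4 154.9] yaw_x 1.686 tilt [-0.002 -0.001] F [0.1 0.3 0.5] w 87.3 gf 0.0
shift [  2.8   3.2 121.9] | 122.0 turn -0.004 turn alt 3.138 j [ 0.62  0.37 -0.77  1.63  0.27  1.26 -0.08]
```

```bash
python3 -m crank '[[[2,3,35,0,-1],[0,0,35,0,-1],[0,0,30,0,-1],[0,0,14,0,-1],[0,0,6,0,-1],[0,0,0,0,-1],[0,0,0,0,-1]]]' 25 |sed -n 2p;python3 -m crank '[[[0,0,0,0,1],[0,0,0,0,1],[0,0,0,0,1],[0,0,0,0,1],[0,0,0,0,1],[0,0,0,0,1],[0,0,0,0,1],[0,0,0,0,1],[0,0,0,0,1],[0,0,0,0,1]]]' ; python3 go.py 609.5 -21.5 33 1.69
```

```text
position: [0.612, -0.0211, 0.0369]
time: 22.48
position: [0.6111, -0.0212, 0.0356]
tool_rot: [2.085, 2.35, -0.0]
ft_force: [0.0, -0.7, 1.5]
grip_width: 0.549
grip_force: 25.0
t 22.48 p [611.1 -21.2  35.6] yaw_x 1.69 tilt [-0. -0.] F [ 0.  -0.7  1.5] w 47.7 gf 25.0
shift [-0.1 -1.6  2.6] | 3.0 turn -0.0 turn alt 3.141 j [ 0.56  0.5  -0.72  1.73  0.37  1.06 -0.16]
```

```bash
python3 -m crank '[[[0,0,-10,0,1],[0,0,-25,0,1],[0,0,-30,0,1],[0,0,-25,0,1],[0,0,0,0,1],[0,0,0,0,1]]]' |tail -2; python3 go.py 470.6 -67.3 100 1.645
```

```text
grip_width: 0.546
grip_force: 25.0
t 22.98 p [612.3 -21.  127.7] yaw_x 1.69 tilt [ 0.004 -0.001] F [-0.7  0.3 -1.7] w 47.5 gf 25.0
shift [ -29.1 -146.3   27.2] | 152.0 turn 0.045 turn alt -3.097 j [ 0.6   0.4  -0.76  1.65  0.29  1.21 -0.1 ]
```

```bash
python3 -m crank '[[[-6,-29,0,0,1],[-6,-29,0,0,1],[-6,-29,0,0,1],[-6,-29,0,0,1],[-5,-29,0,0,1],[0,0,0,0.045,1],[0,0,30,0,1],[0,0,30,0,1],[0,0,0,0,1],[0,0,0,0,1]]]' |tail -2; python3 go.py 470.6 -67.3 12.6 1.645
```

```text
grip_width: 0.548
grip_force: 25.0
t 23.82 p [468.2 -66.6  63.9] yaw_x 1.645 tilt [-0.005  0.002] F [0.5 0.1 0.8] w 47.7 gf 25.0
shift [-1.   2.6 51.3] | 51.0 turn 0.0 turn alt -3.141 j [ 0.83  0.16 -0.79  2.03  0.13  1.    0.05]
```

```bash
python3 -m crank '[[[-1,2,20,0,1],[0,0,15,0,1],[0,0,8,0,1],[0,0,3,0,1],[0,0,0,0,1],[0,0,0,0,1]]]' |sed -n 2,4p;python3 -m crank '[[[0,0,2,0,1],[0,0,1,0,1],[0,0,0,0,1],[0,0,0,0,1]]]' |sed -n 2,4p
```

```text
position: [0.4733, -0.068, 0.0205]
tool_rot: [2.137, 2.302, 0.001]
ft_force: [0.3, -0.8, -1.2]
position: [0.4727, -0.0681, 0.0168]
tool_rot: [2.137, 2.302, -0.0]
ft_force: [-0.3, 0.0, -1.8]
```

```bash
python3 -m crank '[[[0,-2,2,0,1],[0,0,1,0,1],[0,0,0,0,1],[0,0,0,0,1]]]' |sed -n 2,4p;python3 -m crank '[[[0,0,1,0,1],[0,0,0,0,1],[0,0,0,0,1]]]' |sed -n 2,4p
```

```text
position: [0.4705, -0.0682, 0.0134]
tool_rot: [-2.138, -2.302, 0.0]
ft_force: [0.7, -0.6, -0.8]
position: [0.4707, -0.0682, 0.0125]
tool_rot: [2.138, 2.302, 0.0]
ft_force: [0.0, 0.9, -1.0]
```

```bash
python3 -m crank '[[[0,0,1,0,1],[0,0,0,0,1],[0,0,0,0,1]]]' |sed -n 2,4p
```

```text
position: [0.4707, -0.0682, 0.0125]
tool_rot: [2.138, 2.302, -0.002]
ft_force: [-4.0, 0.9, 8.7]
```

```bash
python3 -m crank '[[[0,0,0,0,-0.2],[0,0,0,0,-0.5],[0,0,0,0,-1],[0,0,0,0,-1],[0,0,-10,0,-1],[0,0,-30,0,-1],[0,0,-35,0,-1],[0,0,-30,0,-1],[0,0,0,0,-1]]]' |tail -2; python3 - <<'E'
from h import *
t=get_image("top");s=get_image("scene")
B=(300,205,375,268)
h=cv2.cvtColor(s["pixels"],cv2.COLOR_RGB2HSV)
m=mask(s,(5,150,50),(22,255,255),B);print("V",np.percentile(h[...,2][m>0],[5,25,50,75,95]))
m=mask(s,(5,150,240),(22,255,255),B);print(rect(s,m,.026))
m=mask(s,(105,130,185),(125,255,255),(280,245,365,310));
cv2.imwrite('pics/j.png',np.hstack([cv2.resize(t["pixels"][205:305,280:380],(400,400),interpolation=2),cv2.resize(s["pixels"][210:310,280:380],(400,400),interpolation=2)])[:,:,::-1])
E
python3 go.py 612 -29 120 1.70
```

```text
grip_width: 0.991
grip_force: 0.0
V [129.5 208.  254.  254.  254. ]
[610.985 -34.13   60.474  92.203  -1.407 610.438 -35.741]
t 26.33 p [471.7 -68.6 118.2] yaw_x 1.645 tilt [ 0.003 -0.002] F [-0.8 -1.2 -0.7] w 86.4 gf 0.0
shift [ 29.1 142.9  -1.4] | 146.0 turn -0.055 turn alt 3.086 j [ 0.87  0.08 -0.8   1.98  0.07  1.11  0.11]
```

View pics/j.png

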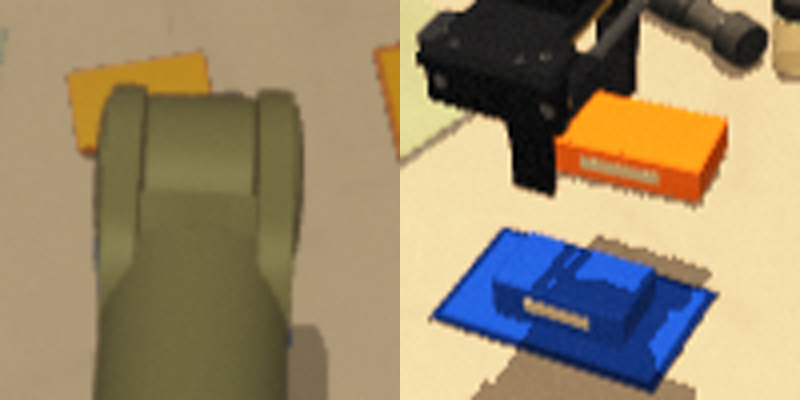

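Blue lies flat on its mat (crop (572,285)). Orange is where it was, its left corner hidden by the finger. On to orange.

```bash
python3 -m crank '[[[6,29,0,0,-1],[6,29,0,0,-1],[6,29,0,0,-1],[5,28,0,0,-1],[5,28,0,0,-1],[0,0,0,-0.06,-1],[0,0,0,0,-1],[0,0,0,0,-1]]]' 40 |tail -1; python3 go.py 611.5 -30 11 1.705
```

```text
grip_force: 0.0
t 27.0 p [609.8 -29.3 114.8] yaw_x 1.704 tilt [-0.004  0.001] F [ 0.2 -0.   0.2] w 87.2 gf 0.0
shift [ -1.    1.9 103.8] | 104.0 turn -0.001 turn alt 3.141 j [ 0.64  0.43 -0.8   1.66  0.32  1.2  -0.1 ]
```

```bash
python3 -m crank '[[[-1,1,30,0,-1],[0,0,30,0,-1],[0,0,26,0,-1],[0,0,12,0,-1],[0,0,5,0,-1],[0,0,0,0,-1],[0,0,0,0,-1]]]' |sed -n 2p;python3 -m crank '[[[0,0,0,0,1],[0,0,0,0,1],[0,0,0,0,1],[0,0,0,0,1],[0,0,0,0,1],[0,0,0,0,1],[0,0,0,0,1],[0,0,0,0,1]]]'|tail -2;python3 go.py 611.5 -30 11 1.705;python3 -m crank '[[[0,0,-10,0,1],[0,0,-25,0,1],[0,0,-30,0,1],[0,0,-25,0,1],[0,0,0,0,1],[0,0,0,0,1]]]' |tail -2; python3 go.py 625.5 -280.7 100 1.784
```

```text
position: [0.6129, -0.0306, 0.0148]
grip_width: 0.687
grip_force: 39.9
t 28.25 p [611.9 -30.7  13.9] yaw_x 1.705 tilt [-0.001 -0.001] F [-3.5 -0.2  5.8] w 59.7 gf 39.9
shift [ 0.7 -0.4  2.9] | 3.0 turn -0.0 turn alt 3.141 j [ 0.59  0.54 -0.74  1.74  0.42  1.03 -0.16]
grip_width: 0.684
grip_force: 39.9
t 28.75 p [613.5 -30.4 105.1] yaw_x 1.705 tilt [ 0.004 -0.   ] F [-0.8  0.  -3.5] w 59.5 gf 39.9
shift [-249.6  -21.6    5.2] | 251.0 turn -0.079 turn alt 3.062 j [ 0.64  0.44 -0.79  1.67  0.33  1.17 -0.1 ]
```

```bash
python3 -m crank '[[[-28,-2,0,0,1],[-28,-2,0,0,1],[-28,-2,0,0,1],[-28,-2,0,0,1],[-28,-3,0,0,1],[-28,-3,0,0,1],[-28,-3,0,0,1],[-27,-2,0,0,1],[-27,-2,0,0,1],[0,0,0,-0.08,1]]]' >/dev/null;python3 -m crank '[[[0,0,20,0,1],[0,0,20,0,1],[0,0,0,0,1],[0,0,0,0,1]]]' |tail -1; python3 go.py 625.5 -280.7 17 1.784
```

```text
grip_force: 39.9
t 29.92 p [ 622.7 -280.4   60.5] yaw_x 1.785 tilt [-0.005  0.002] F [-0.1 -1.  -2.2] w 59.7 gf 39.9
shift [-1.   2.8 43.5] | 44.0 turn 0.001 turn alt -3.141 j [ 0.88  0.61 -0.69  1.51  0.4   1.18  0.33]
```

```bash
python3 -m crank '[[[0,1,18,0,1],[0,0,14,0,1],[0,0,6,0,1],[0,0,0,0,1],[0,0,0,0,1]]]' |sed -n 2,4p;python3 -m crank '[[[0,0,3,0,1],[0,0,1,0,1],[0,0,0,0,1],[0,0,0,0,1]]]' |sed -n 2,4p
```

```text
position: [0.6257, -0.2808, 0.0255]
tool_rot: [-1.971, -2.446, 0.0]
ft_force: [0.1, -0.3, -2.2]
position: [0.626, -0.281, 0.022]
tool_rot: [1.971, 2.446, -0.0]
ft_force: [0.2, 0.0, -2.4]
```

```bash
python3 -m crank '[[[0,0,2,0,1],[0,0,1,0,1],[0,0,0,0,1],[0,0,0,0,1]]]' |sed -n 2,4p;python3 -m crank '[[[0,0,1,0,1],[0,0,0,0,1],[0,0,0,0,1]]]' |sed -n 2,4p
```

```text
position: [0.6257, -0.2809, 0.0184]
tool_rot: [-1.971, -2.446, 0.0]
ft_force: [-0.2, -0.5, -3.1]
position: [0.6258, -0.2809, 0.0175]
tool_rot: [-1.971, -2.446, 0.0]
ft_force: [0.3, -0.1, -3.1]
```

```bash
python3 -m crank '[[[0,0,1,0,1],[0,0,0,0,1],[0,0,0,0,1]]]' |sed -n 2,4p
```

```text
position: [0.626, -0.2809, 0.017]
tool_rot: [1.971, 2.446, -0.0]
ft_force: [-0.3, 0.4, -0.2]
```

```bash
python3 -m crank '[[[0,0,0,0,-0.2],[0,0,0,0,-0.5],[0,0,0,0,-1],[0,0,0,0,-1],[0,0,-10,0,-1],[0,0,-30,0,-1],[0,0,-40,0,-1],[0,0,-40,0,-1],[0,0,-40,0,-1],[0,0,-35,0,-1]]]' |tail -2;python3 go.py 300 -560 215 1.78
```

```text
grip_width: 0.998
grip_force: 0.0
t 32.33 p [ 626.3 -280.7  215.6] yaw_x 1.785 tilt [ 0.003 -0.001] F [ 0.4 -0.3  1.2] w 86.8 gf 0.0
shift [-203.5 -378.3    0. ] | 430.0 turn 0.005 turn alt -3.136 j [ 0.9   0.5  -0.74  1.34  0.33  1.42  0.39]
```

```bash
python3 -m crank '[[[-16,-30,0,0,-1],[-16,-30,0,0,-1],[-16,-30,0,0,-1],[-16,-30,0,0,-1],[-16,-30,0,0,-1],[-16,-30,0,0,-1],[-16,-30,0,0,-1],[-16,-30,0,0,-1],[-16,-30,0,0,-1],[-16,-30,0,0,-1]]]' >/dev/null;python3 -m crank '[[[-16,-30,0,0,-1],[-16,-30,0,0,-1],[0,0,0,0,-1],[0,0,0,0,-1]]]' |sed -n 1,2p; python3 - <<'E'
from h import *
t=get_image("top");s=get_image("scene")
cv2.imwrite('pics/k.png',np.vstack([cv2.resize(t["pixels"][200:320,150:470],(800,300),interpolation=2),np.hstack([cv2.resize(t["pixels"][250:310,370:430],(300,300),interpolation=2),cv2.resize(s["pixels"][250:350,290:480],(500,300),interpolation=2)])])[:,:,::-1])
E
```

```text
time: 33.5
position: [0.3121, -0.547, 0.212]
```

View pics/k.png

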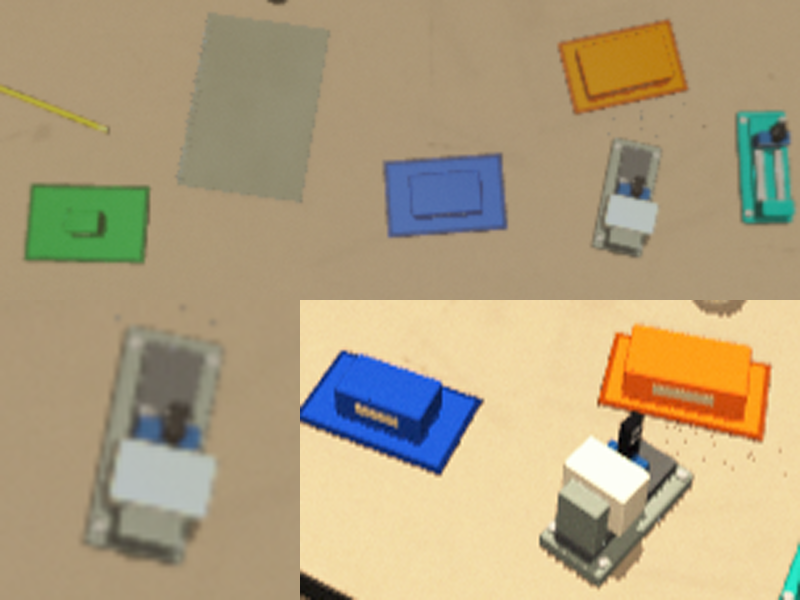

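All casts look central on their mats, and white is clamped between the jaws at top-crop (163,478). A last numeric check of the white cast and lug.

```bash
python3 - <<'E'
from h import *
t=get_image("top");s=get_image("scene")
P=cast(t,[((x+.5)/5-.5+370,(y-300+.5)/5-.5+250) for x,y in [(118,440),(215,457),(208,515),(112,497)]],.064)[:,:2]*1e3
e=np.diff(P,axis=0);print(P.round().tolist(),P.mean(0).round(1),np.arctan2(e[:,1],e[:,0]).round(2),np.linalg.norm(e,axis=1).round(1))
for n,im,b in(("t",t,(385,260,420,305)),("s",s,(380,290,440,350))):
    for v in(150,170,200): 
        m=mask(im,(0,0,v),(180,60,255),b);print(n,v,rect(im,m,.064))
q=lambda im,lug:print(im,lug)
print(proj(t,[[.471,-.281,.086],[.4913,-.285,.086]]).round(1),proj(s,[[.471,-.281,.086]]).round(1))
B=mask(t,(0,0,0),(180,255,75),(385,260,420,300));y,x=np.nonzero(B);print("dark",x.mean(),y.min(),y.max())
E
```

```text
[[463.0, -252.0], [454.0, -306.0], [421.0, -301.0], [431.0, -248.0]] [ 442.4 -276.5] [-1.74  2.99  1.39] [54.8 32.7 54.1]
t 150 [ 4.49374e+02 -2.76423e+02  6.09550e+01  8.13820e+01 -2.43000e-01
  4.38904e+02 -2.75221e+02]
t 170 [ 442.254 -277.252   34.087   56.094    1.354  442.386 -276.949]Traceback (most recent call last):
  File "<stdin>", line 7, in <module>
  File "h.py", line 19, in rect
    c=max(cv2.findContours(m,cv2.RETR_EXTERNAL,cv2.CHAIN_APPROX_NONE)[0],key=cv2.contourArea)
ValueError: max() iterable argument is empty
```

White is at (442.3,-277) mm with yaw -1.787, against the seat at (442,-274.5) and -1.78. The jaw hit a hard stop at 25 N, so it is clamped. Handing in.

```bash
python3 -c "
from bench import job;print(job.close_job())"
```

```text
the job is handed in; nothing more can be done
None
```

The job is handed in, with no verdict returned: by my last camera check, the green, blue and orange casts lie flat in the middle of their mats, and the white cast is seated in the grey vise with the blue jaw pushed up to a hard stop at about 25 N.

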